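Snap a tapping adapter into the test chuck and prove it with a pull

ROBOT

A 6-joint arm with a two-finger parallel gripper is mounted at the origin on the work surface. World frame = base frame: x ahead of the robot, y to its left, z up, the work surface at z = 0. Lengths are in m, angles in rad, forces in N, time in s.
With the tool pointing down it reaches from about 0.325 to 0.925 m from the base axis. Payload 3.1 kg.
Tool frame: the origin (TCP) lies on the centre line of the jaws, within the pads' length; the fingertips stand 14 mm ahead of it and the grasp point (between the pads) lies 5 mm behind it; z points along the fingers, y is the line along which they close (so a half turn about z gives the same grasp; the last joint's range is limited). The gripper opens to 85 mm and grips with 20 to 120 N. Pads are 22 mm wide; open, the fingers measure 114 mm over their backs; the gripper's body (76 mm by 85 mm) begins 54 mm behind the grasp point. The pads swing forward as they close: fully open they stand 13 mm farther back than shut.
Start: joints at [1.119, 0.217, 1.613, -0, 1.311, -0.112], TCP at [0.208, 0.589, 0.245] pointing down, gripper open.
Joint ranges: [-2.75, 2.75], [-0.78, 2.1], [0.31, 2.55], [-1.13, 4.27], [0.13, 2.63], [-2.58, 2.58]. Speed limits (rad/s): [2.79, 2.79, 3.14, 3.14, 3.14, 3.14].

INTERFACE

Orientations are given as a unit quaternion [x, y, z, w].
In Python, from plant import observe, imaging, workorder gives the robot as it stands.
- The arm moves only by the tool apply_moves, never from a script. Its arguments are lists of equal length, an entry for each row: "rotation": the turn, a rotation vector about the tool's x, y, z in degrees, a list of three; "linear": the shift along the tool's x, y, z in m, a list of three; "fingers": the closure, from 0 (fully open) to 1 (shut). A call has 1 to 8 rows; each row shifts and turns the commanded pose from where the row before left it, along the tool's axes as they then stand; what a row does not reach is not made up. A row lasts 1/12 s, in which the tool goes at most 41.7 mm and 7.16 degrees, less where a joint would pass 70% of its speed; a pose out of reach is approached as far as the arm can. A call with a gripper value outside its range is refused whole. The fingers move at their own pace and stop on an object; "newtons" is the grip in N (left out, the last holds). Time passes only in rows, so rows that do not move let the fingers close. It gives the time, the measured TCP pose, the force, the opening and the grip force at its end, in the units of the state.
- observe(): the state, without advancing time (a new reading comes with each control period).
- imaging.camera(name): name is "scene" or "top"; returns the picture (480x640x3 uint8, red, green, blue); there is no depth.
- imaging.camera_model(name): a dict with "fx", "fy", "cx", "cy" (pixels), "origin" and "orientation" of the camera in the world. Camera axes: x right, y up, looking along -z (the intrinsics and any distortion apply to the point x, -y, -z); pixel columns grow to the right and rows downward; lengths in m; the calibration is good to about 2 mm. A picture is of the moment at which its call begins. camera_model takes no time and is no camera call.
- workorder.finish_job(): hands the job in; it is judged then, once.
The state is a dict: "time_s": time; "joint_pos": joint angles; "joint_vel": joint speeds; "joint_torque": joint torques, N m; "eef_pos": TCP position; "eef_rot": TCP orientation; "force": force on the tool from outside, world axes, zero at the start; "wrist_torque": the same for the moment, N m; "opening": finger opening in m; "grasp_force": force on a finger pad.
Only numpy, scipy, OpenCV 4.12 (cv2) and the standard library are available. Lean on these libraries where they do the work, as an engineer would, in place of code of your own. Each camera call takes 0.05 s, during which the arm holds its last target. There are 200 camera calls.

TASK

Take the tapping adapter (the one in the rack with the slim tap sticking up) and press it down into the round chuck of the pull-test stand until it snaps in and its flange is fully home, pressing no harder than 40 N. Then prove the snap: pull straight up on it with 15 N held steady for a full second, never above 25 N, let it back down, and let go, leaving it standing fully home in the chuck. Leave the two other holders in their rack.

Things in the scene. Friction and masses are not known exactly. Their poses are not given: they have to be found in the camera images.
- adapter: the tapping adapter: loose, steel, round, 0.24 to 0.36 kg, upright in one pocket of the rack, flange on the rack's top. Origin: centre of the flange's underside, z up its axis. Above it: flange 40 mm across, 6 thick; dark grip body 30 mm across from 6 to 46; slim tap 8 mm across from 46 to 66. Below: the shank (see adapter_foot)
- adapter_foot (a point): centre of the lower end of the adapter's shank, 42 mm under the flange's underside. The shank is 19 mm across down to 14 mm under the flange, then a neck 13 mm across to 26, then the catching head 19 mm across to 30, then a cone narrowing to 10 mm across at 42
- rack: fixed grey plastic rack block, 75 mm (its x) by 235 mm (its y), 50 mm high, with three round pockets 25 mm wide in a row along its y at -75, 0 and +75 mm. Origin: centre of its underside. Which holder is in which pocket varies. Fingers closing across the row (along the rack's x) keep clear of the neighbours
- hex_holder: a neighbour in the rack, to be left there: same shank and flange, hexagonal nut 38 mm across flats, top 32 mm above the rack, no tap. Origin: centre of its flange's underside
- mill_holder: a neighbour in the rack, to be left there: same shank and flange, body 36 mm across narrowing to a cone, then a 16 mm thick stub, top 58 mm above the rack. Origin: centre of its flange's underside
- stand: fixed pull-test stand: dark base plate 150 mm (x) by 120 mm (y), 14 mm thick, and a round black housing 84 mm across, 66 mm high, in which the round steel chuck, 56 mm across, floats on a spring; the chuck's top is 92 mm above the table at rest. Origin: centre of the base plate's underside
- chuck_mouth (a point): centre of the mouth of the chuck's bore, in its flat top, z up; moves with the chuck. The bore is 21 mm wide through a 16 mm thick ring. The adapter is home when its flange lies on the chuck's top. Snapped in, it has 2 mm of free play upwards before the jaws hold it; they do not let go when pulled
- chuck_jaws (a point): on the chuck's axis, 20 mm under its mouth: middle height of two spring jaws (16 to 24 mm under the mouth, 14 mm apart). The adapter's cone forces them apart (a push of roughly 5 to 15 N) and they snap shut above its catching head in the last 2 mm of the stroke
- gauge (a joint): rise of the chuck off its rest stop in m: 0 at rest, grows as the snapped-in adapter pulls the chuck up against the stand's spring, 8 N per mm from the first (15 N is 0.0019); the adapter's own weight comes on top at the hand, the chuck's is balanced. Pressing down meets a rigid stop

How it is judged:
By the outcome, as a careful person would: the job done as asked, in the order asked, and still so for the second after the job is handed in, with the robot touching nothing.
It also fails if it takes over 51 s, if anything falls off the work surface, if the arm or the gripper's body presses on something with over 40 N, if the wrist force passes 120 N, or if a joint passes its speed limit or range.

## Working session

There is one attempt and no reset: what is moved stays moved. The work goes in short steps, Python scripts to look and compute and a tool call to move; the robot and the scene stay as the last step left them, time stands still between calls to the robot, and variables do not carry over. Pictures are saved under pics/ and viewed, at most 10 in all, crops included, and the job is handed in when it is done.

Besides the shell and the picture viewer there is one more tool, called after "Request:" as a command line: name --argument value ..., lists and objects as JSON in quotes. apply_moves: Moves the arm, as the interface text tells. Its arguments: {"type":"object","properties":{"rotation":{"type":"array"},"linear":{"type":"array"},"fingers":{"type":"array"},"newtons":{"type":"number"}},"required":["rotation","linear","fingers"]}

```bash
mkdir -p pics; ls
python3 - <<'E'
from plant import observe, imaging
import cv2
s=observe();print(s)
for n in("scene","top"):
    im=imaging.camera(n);cv2.imwrite(f"pics/{n}0.png",im[:,:,::-1]);print(imaging.camera_model(n))
E
```

```text
pics
{'time_s': 0.0, 'joint_pos': array([ 1.11886016e+00,  2.17744366e-01,  1.61493276e+00,  2.76126161e-05,
        1.31129898e+00, -1.12198231e-01]), 'joint_vel': array([-0.00160839,  0.00070867,  0.00061963, -0.00109815, -0.00107   ,
        0.00054431]), 'joint_torque': array([ 8.01085498e-04, -3.96850491e+01, -3.03853083e+01,  1.76844856e-05,
        9.70280380e-03,  2.06202841e-06]), 'eef_pos': array([0.20790256, 0.58857976, 0.24397503]), 'eef_rot': array([ 1.69056594e-01,  9.85605625e-01, -1.14091731e-03, -3.44519435e-04]), 'force': array([ 0.16328469, -1.1475181 ,  0.71145916]), 'wrist_torque': array([ 0.06445093,  0.03803391, -0.02113448]), 'grasp_force': 0.0, 'opening': 0.08564194445941227}
{'fx': 521.2837474609491, 'fy': 521.2837474609491, 'cx': 315.0315893857302, 'cy': 245.14976042322857, 'origin': array([0.96580101, 0.11335666, 0.79944973]), 'orientation': array([0.16843605, 0.20518314, 0.72965525, 0.63018442])}
{'fx': 583.7274826664432, 'fy': 583.7274826664432, 'cx': 324.679116193277, 'cy': 236.0315204537668, 'origin': array([0.34877705, 0.04971039, 1.0819244 ]), 'orientation': array([ 0.06426404, -0.07301736, -0.69542708,  0.71198299])}
```

View pics/scene0.png

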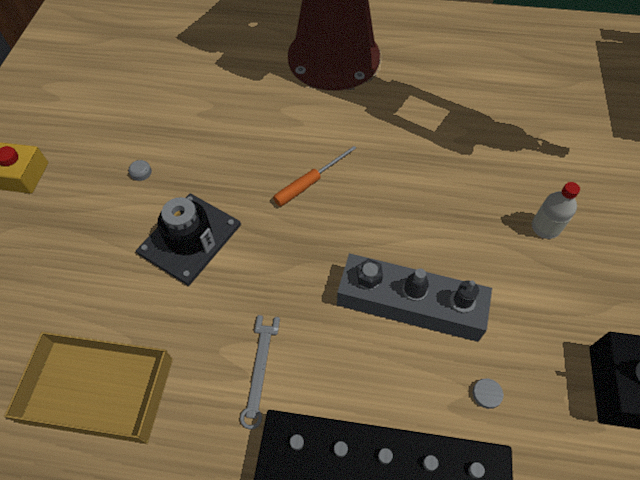

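View pics/top0.png

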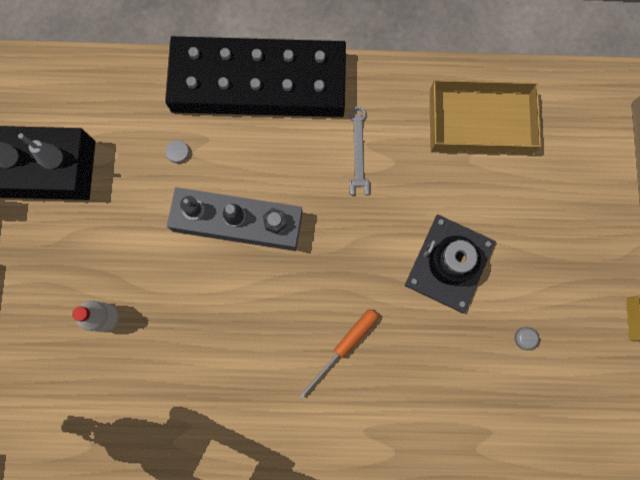

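The scene view shows the rack with its holders at about (370,272), (417,283) and (466,293), and the chuck at (180,210). In the top view the holders are at (276,220), (233,213) and (190,205), and the chuck is at (460,257). Next I'll zoom in to tell the tap from the mill and take measurements.

```bash
cat > h.py <<'E'
import numpy as np, cv2
from scipy.spatial.transform import Rotation as R
from plant import observe, imaging
def ray(n,p):
    m=imaging.camera_model(n); d=np.array([(p[0]-m['cx'])/m['fx'],-(p[1]-m['cy'])/m['fy'],-1.])
    return np.array(m['origin']),R.from_quat(m['orientation']).apply(d)
def onz(n,p,z):
    o,d=ray(n,p); return o+d*(z-o[2])/d[2]
def proj(n,P):
    m=imaging.camera_model(n); c=R.from_quat(m['orientation']).inv().apply(np.array(P)-m['origin'])
    return np.array([m['cx']-m['fx']*c[0]/c[2], m['cy']+m['fy']*c[1]/c[2]])
def tri(p,q):
    a,u=ray('scene',p); b,v=ray('top',q)
    s,t=np.linalg.lstsq(np.c_[u,-v],b-a,rcond=None)[0]
    return (a+s*u+b+t*v)/2, np.linalg.norm(a+s*u-b-t*v)
E
python3 - <<'E'
from h import *
s=cv2.imread('pics/scene0.png');t=cv2.imread('pics/top0.png')
z=lambda im,x,y,w,h,k:cv2.resize(im[y:y+h,x:x+w],None,fx=k,fy=k,interpolation=cv2.INTER_CUBIC)
a=z(s,330,240,160,60,5); b=z(t,160,180,160,60,5)[:, :]
c=np.zeros((600,800,3),np.uint8);c[:300]=a;c[300:]=b
cv2.imwrite('pics/z1.png',c)
d=np.zeros((480,800,3),np.uint8)
d[:,:400]=z(s,140,190,80,96,5);d[:,400:]=z(t,420,215,80,96,5);cv2.imwrite('pics/z2.png',d)
E
```

```text
(no output)
```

View pics/z1.png

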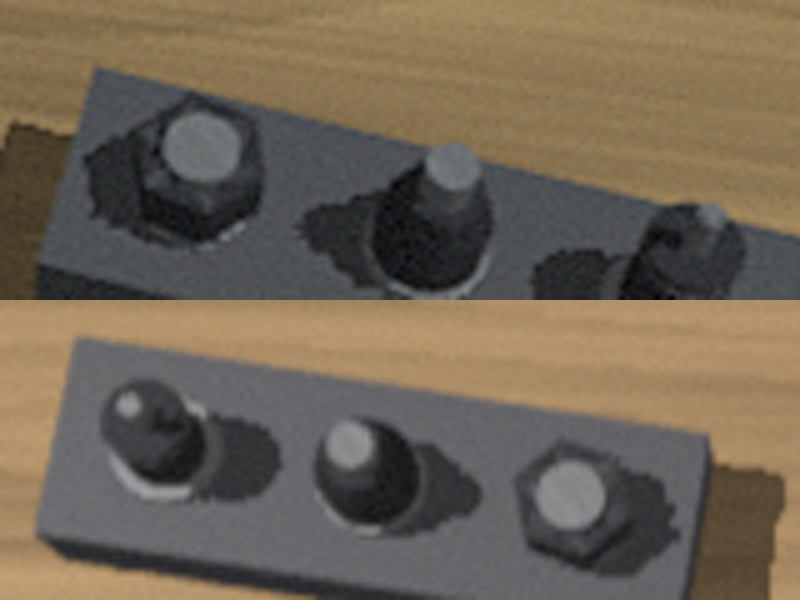

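View pics/z2.png

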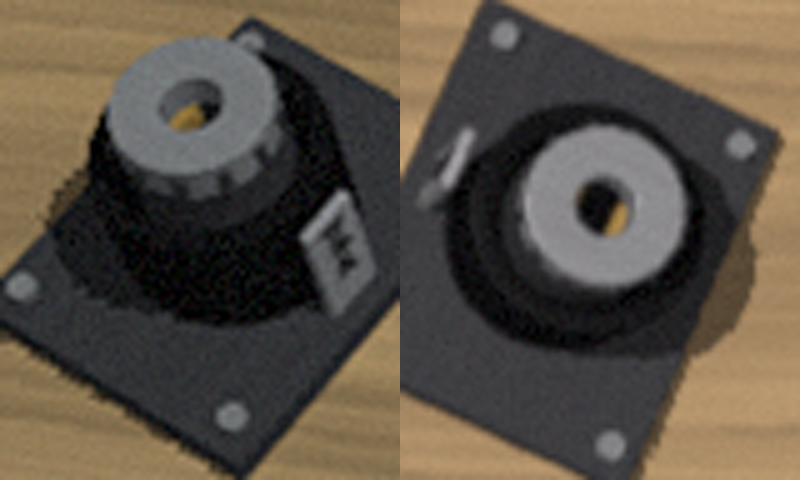

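The zoom shows the tapping adapter as the leftmost holder in the top view, with its tap tip at about (185.4,200.2); in the scene view it is rightmost, with the tip at about (472,282.6). The mill holder is in the middle and the hex holder at the other end. The chuck ring is centred at about (460.6,256) in top and (178.2,211) in scene.

Run:
```python
from h import *
c=lambda x,y,X,Y:np.array([x+(X+.5)/5-.5,y+(Y+.5)/5-.5])
ts=c(330,240,712,213);tt=c(160,180,129,403-300)
print('tap',tri(ts,tt),onz('scene',ts,.116),onz('top',tt,.116))
# chuck ring
for n,box in(('scene',(158,195,42,36)),('top',(440,236,40,40))):
    im=cv2.imread(f'pics/{n}0.png');x,y,w,h=box
    g=im[y:y+h,x:x+w].astype(int); m=((g.min(2)>95)&(g.max(2)-g.min(2)<25)).astype(np.uint8)
    cs,_=cv2.findContours(m,cv2.RETR_EXTERNAL,cv2.CHAIN_APPROX_NONE); k=max(cs,key=cv2.contourArea)
    e=cv2.fitEllipse(cv2.convexHull(k)); p=np.array(e[0])+[x,y]; print(n,p,e[1:],onz(n,p,.092))
    globals()['p'+n]=p
print('chuck',tri(pscene,ptop))
# rack top corners, z=.05
q=[onz('top',c(160,180,a,b),.05) for a,b in((75,40),(708,135),(36,235))]
print(q,[np.linalg.norm(q[0]-q[i]) for i in(1,2)])
q2=[onz('scene',c(330,240,a,b),.05) for a,b in((97,68),(40,265))];print(q2,np.linalg.norm(q2[0]-q2[1]))
d=q[1]-q[0];print('rack yaw of y axis',np.degrees(np.arctan2(d[1],d[0])))
# flange centres
print('hex top z.082',onz('top',c(160,180,570,195),.082),onz('scene',c(330,240,202,147),.082),'mill',onz('top',c(160,180,350,145),.108),onz('scene',c(330,240,454,167),.108))
s=observe();M=R.from_quat(s['eef_rot']).as_matrix();print(M)
```

```text
tap (array([0.59508391, 0.27872958, 0.11724409]), np.float64(0.0018305136992258597)) [0.59430033 0.27997489 0.116     ] [0.59533902 0.27808327 0.116     ]
scene [178.524189   210.15207577] ((26.59507942199707, 34.97671890258789), 67.68658447265625) [ 0.51576532 -0.19173969  0.092     ]
top [460.28139496 255.86392593] ((31.24850082397461, 32.379215240478516), 115.1285629272461) [ 0.51489385 -0.19479372  0.092     ]
chuck (array([ 0.51481231, -0.1938398 ,  0.09040769]), np.float64(0.002680314075782539))
[array([0.63536235, 0.31493264, 0.05      ]), array([0.6056335 , 0.08304582, 0.05      ]), array([0.56235729, 0.3237135 , 0.05      ])] [np.float64(0.23378473720555845), np.float64(0.07353123513159014)]
[array([0.53314111, 0.09536974, 0.05      ]), array([0.6073334 , 0.08584589, 0.05      ])] 0.07480107512837886
rack yaw of y axis -97.3057042685811
hex top z.082 [0.57476483 0.12973742 0.082     ] [0.57517896 0.13177436 0.082     ] mill [0.58451823 0.2035686  0.108     ] [0.58539374 0.20608426 0.108     ]
[[-9.42838608e-01  3.33248258e-01 -9.78066420e-04]
 [ 3.33249596e-01  9.42836518e-01 -2.00189825e-03]
 [ 2.55027632e-04 -2.21340720e-03 -9.99997518e-01]]
```

Request:
apply_moves --rotation '[[0,0,0],[0,0,0],[0,0,0],[0,0,0],[0,0,0],[0,0,0],[0,0,0],[0,0,0]]' --linear '[[-0.02925,-0.0102,0],[-0.02925,-0.0102,0],[-0.02925,-0.0102,0],[-0.02925,-0.0102,0],[-0.02925,-0.0102,0],[-0.02925,-0.0102,0],[-0.02925,-0.0102,0],[-0.02925,-0.0102,0]]' --fingers '[0,0,0,0,0,0,0,0]' --newtons 100

```text
time_s: 0.77
eef_pos: [0.4024, 0.433, 0.2447]
eef_rot: [0.169, 0.986, -0.0, -0.0]
force: [-0.3, 0.9, -0.5]
opening: 0.0853
grasp_force: 0.0
```

Request:
apply_moves --rotation '[[0,0,0],[0,0,0],[0,0,0],[0,0,0],[0,0,0],[0,0,0],[0,0,0],[0,0,0]]' --linear '[[-0.02925,-0.0102,0],[-0.02925,-0.0102,0],[-0.02925,-0.0102,0],[-0.02925,-0.0102,0],[-0.02925,-0.0102,0],[-0.02925,-0.0102,0],[-0.02925,-0.0102,0],[-0.02925,-0.0102,0]]' --fingers '[0,0,0,0,0,0,0,0]'

```text
time_s: 1.43
eef_pos: [0.5958, 0.2782, 0.2445]
eef_rot: [0.169, 0.986, -0.0, -0.001]
force: [0.5, -0.1, 0.1]
opening: 0.0853
grasp_force: 0.0
```

Request:
apply_moves --rotation '[[0,0,7.0],[0,0,7.0],[0,0,7.0],[0,0,7.0],[0,0,7.0],[0,0,7.0],[0,0,7.0],[0,0,7.0]]' --linear '[[0,0,0],[0,0,0],[0,0,0],[0,0,0],[0,0,0],[0,0,0],[0,0,0],[0,0,0]]' --fingers '[0,0,0,0,0,0,0,0]'

```text
time_s: 2.1
eef_pos: [0.5947, 0.2793, 0.2444]
eef_rot: [0.614, 0.789, -0.001, -0.0]
force: [-0.1, 0.2, 0.0]
opening: 0.0855
grasp_force: 0.0
```

Request:
apply_moves --rotation '[[0,0,7.0],[0,0,7.0],[0,0,7.0],[0,0,0.8],[0,0,0],[0,0,0]]' --linear '[[0,0,0],[0,0,0],[0,0,0],[0,0,0],[0,0,0],[0,0,0]]' --fingers '[0,0,0,0,0,0]'

```text
time_s: 2.6
eef_pos: [0.5949, 0.2794, 0.2449]
eef_rot: [0.75, 0.662, -0.0, -0.0]
force: [1.0, 0.1, -0.5]
opening: 0.0852
grasp_force: 0.0
```

Request:
apply_moves --rotation '[[0,0,0],[0,0,0],[0,0,0],[0,0,0],[0,0,0],[0,0,0],[0,0,0],[0,0,0]]' --linear '[[0,0,0.03],[0,0,0.03],[0,0,0.03],[0,0,0.03],[0,0,0.025],[0,0,0.015],[0,0,0.009],[0,0,0]]' --fingers '[0,0,0,0,0,0,0,0]'

```text
time_s: 3.27
eef_pos: [0.5937, 0.2789, 0.0739]
eef_rot: [0.75, 0.661, -0.002, -0.001]
force: [0.1, -0.2, 0.6]
opening: 0.0856
grasp_force: 0.0
```

Run:
```python
from h import *
print(observe()['eef_pos'])
s=cv2.cvtColor(imaging.camera('scene'),4);t=cv2.cvtColor(imaging.camera('top'),4)
z=lambda im,x,y,w,h,k:cv2.resize(im[y:y+h,x:x+w],None,fx=k,fy=k,interpolation=cv2.INTER_CUBIC)
d=np.hstack([z(s,400,200,130,150,3),z(t,130,130,130,150,3)]);cv2.imwrite('pics/g1.png',d)
```

```text
[0.59369125 0.27886514 0.07390841]
```

View pics/g1.png

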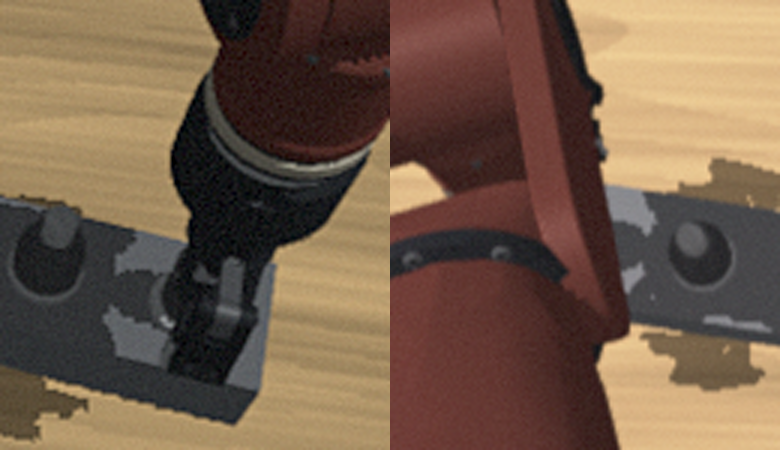

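The gripper straddles the adapter in the scene crop, with the near finger at about (475,310) and the flange just visible beside it. The arm hides it from the top camera. I'll close the gripper now.

Request:
apply_moves --rotation '[[0,0,0],[0,0,0],[0,0,0],[0,0,0],[0,0,0],[0,0,0],[0,0,0],[0,0,0]]' --linear '[[0,0,0],[0,0,0],[0,0,0],[0,0,0],[0,0,0],[0,0,0],[0,0,0],[0,0,0]]' --fingers '[1,1,1,1,1,1,1,1]' --newtons 100

```text
time_s: 4.03
eef_pos: [0.5959, 0.2797, 0.0776]
eef_rot: [0.75, 0.661, 0.001, 0.0]
force: [0.0, -0.2, 6.2]
opening: 0.0279
grasp_force: 98.6
```

Request:
apply_moves --rotation '[[0,0,0],[0,0,0],[0,0,0],[0,0,0],[0,0,0],[0,0,0],[0,0,0],[0,0,0]]' --linear '[[0,0,-0.004],[0,0,-0.008],[0,0,-0.015],[0,0,-0.02],[0,0,-0.02],[0,0,-0.025],[0,0,-0.025],[0,0,-0.015]]' --fingers '[1,1,1,1,1,1,1,1]'

```text
time_s: 4.7
eef_pos: [0.5962, 0.2798, 0.2124]
eef_rot: [0.75, 0.661, 0.002, 0.001]
force: [0.6, 0.9, -1.7]
opening: 0.0279
grasp_force: 98.7
```

Request:
apply_moves --rotation '[[0,0,0],[0,0,0],[0,0,0]]' --linear '[[0,0,-0.01],[0,0,0],[0,0,0]]' --fingers '[1,1,1]'

```text
time_s: 4.95
eef_pos: [0.5951, 0.2794, 0.2187]
eef_rot: [0.751, 0.661, 0.0, 0.0]
force: [-0.8, -0.0, -2.7]
opening: 0.0279
grasp_force: 98.7
```

Run:
```python
from h import *
s=observe();print(s['eef_pos'],s['opening'],s['force'],s['wrist_torque'],s['joint_pos']);print(R.from_quat(s['eef_rot']).as_matrix().round(4))
```

```text
[0.59508354 0.27941099 0.21866114] 0.027917960049528318 [-0.80907118 -0.04949043 -2.67115544] [ 0.00728087 -0.01420707  0.00150995] [ 3.32320544e-01  3.05760627e-01  1.55570653e+00 -5.29974820e-05
  1.27958147e+00  4.59188492e-01]
[[ 1.265e-01  9.920e-01  5.000e-04]
 [ 9.920e-01 -1.265e-01  1.000e-04]
 [ 2.000e-04  5.000e-04 -1.000e+00]]
```

Request:
apply_moves --rotation '[[0,0,0],[0,0,0],[0,0,0],[0,0,0],[0,0,0],[0,0,0],[0,0,0],[0,0,0]]' --linear '[[-0.03,-0.0012,0],[-0.03,-0.0012,0],[-0.03,-0.0012,0],[-0.03,-0.0012,0],[-0.03,-0.0012,0],[-0.03,-0.0012,0],[-0.03,-0.0012,0],[-0.03,-0.0012,0]]' --fingers '[1,1,1,1,1,1,1,1]'

```text
time_s: 5.62
eef_pos: [0.5532, 0.0413, 0.2158]
eef_rot: [0.75, 0.661, -0.002, -0.002]
force: [0.5, -0.4, -2.3]
opening: 0.0277
grasp_force: 98.9
```

Request:
apply_moves --rotation '[[0,0,0],[0,0,0],[0,0,0],[0,0,0],[0,0,0],[0,0,0],[0,0,0],[0,0,0]]' --linear '[[-0.03,-0.0012,0],[-0.03,-0.0012,0],[-0.03,-0.0012,0],[-0.03,-0.0012,0],[-0.03,-0.0012,0],[-0.03,-0.0012,0],[-0.03,-0.0012,0],[-0.029,-0.0012,0]]' --fingers '[1,1,1,1,1,1,1,1]'

```text
time_s: 6.28
eef_pos: [0.5136, -0.1941, 0.2159]
eef_rot: [0.751, 0.661, -0.001, -0.002]
force: [0.3, 0.5, -2.4]
opening: 0.0278
grasp_force: 98.9
```

Request:
apply_moves --rotation '[[0,0,0],[0,0,0],[0,0,0],[0,0,0],[0,0,0],[0,0,0]]' --linear '[[0,0,0.015],[0,0,0.015],[0,0,0.01],[0,0,0],[0,0,0],[0,0,0]]' --fingers '[1,1,1,1,1,1]'

```text
time_s: 6.78
eef_pos: [0.5156, -0.1929, 0.1782]
eef_rot: [0.75, 0.661, -0.0, -0.0]
force: [0.4, -0.2, -2.2]
opening: 0.0278
grasp_force: 98.8
```

Run:
```python
from h import *
s=observe();print(s['eef_pos'],s['opening'],s['force']);print(R.from_quat(s['eef_rot']).as_matrix().round(4))
s=cv2.cvtColor(imaging.camera('scene'),4);t=cv2.cvtColor(imaging.camera('top'),4)
cv2.imwrite('pics/s2.png',s);cv2.imwrite('pics/t2.png',t)
z=lambda im,x,y,w,h,k:cv2.resize(im[y:y+h,x:x+w],None,fx=k,fy=k,interpolation=cv2.INTER_CUBIC)
d=np.hstack([z(s,130,150,100,120,4),z(t,400,190,100,120,4)]);cv2.imwrite('pics/g2.png',d)
```

```text
[ 0.51560835 -0.19287072  0.17822415] 0.027803173809208815 [ 0.4239243  -0.16997888 -2.16871556]
[[ 1.258e-01  9.921e-01 -3.000e-04]
 [ 9.921e-01 -1.258e-01  1.000e-04]
 [ 1.000e-04 -3.000e-04 -1.000e+00]]
```

View pics/g2.png

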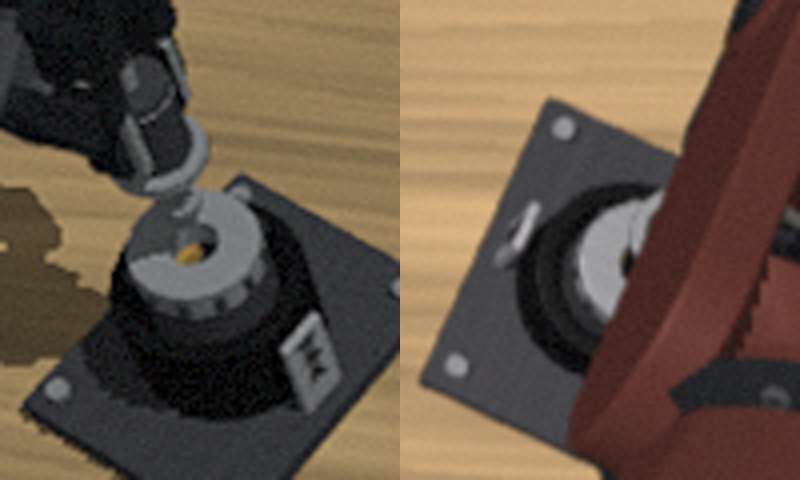

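The scene crop shows the flange in the gripper, with its left edge at crop (116,185) and bottom at (155,196), and the cone tip just above the bore. The top crop shows only the flange's left edge at (630,215) and the left side of the chuck. I'll compare these edges with their predicted positions.

Run:
```python
from h import *
T=np.array([.5156,-.1929])
a=np.linspace(0,2*np.pi,721)
def circ(n,c,z,r):
    return np.array([proj(n,[c[0]+r*np.cos(t),c[1]+r*np.sin(t),z]) for t in a])
off={'scene':(130,150),'top':(400,190)}
cc=lambda n,p:((np.array(p)-off[n]+.5)*4-.5)+([400,0] if n=='top' else [0,0])
for n in off:
    for lab,c,z,r in(('fl_under',T,.1506,.02),('fl_top',T,.1566,.02),('foot',T,.1086,.005),('head',T,.1206,.0095),('chuck',(.5153,-.1933),.092,.028),('bore',(.5153,-.1933),.092,.0105)):
        P=circ(n,c,z,r);print(n,lab,'L',cc(n,P[P[:,0].argmin()]).round(0),'R',cc(n,P[P[:,0].argmax()]).round(0),'B',cc(n,P[P[:,1].argmax()]).round(0),'T',cc(n,P[P[:,1].argmin()]).round(0))
s=cv2.imread('pics/s2.png');t=cv2.imread('pics/t2.png')
z=lambda im,x,y,w,h,k:cv2.resize(im[y:y+h,x:x+w],None,fx=k,fy=k,interpolation=cv2.INTER_NEAREST)
d=np.zeros((480,800,3),np.uint8)
d[:400,:400]=z(s,155,175,40,40,10);d[:400,400:]=z(t,440,225,40,40,10);cv2.imwrite('pics/g3.png',d[:400])
```

```text
scene fl_under L [105. 162.] R [209. 150.] B [149. 197.] T [165. 115.]
scene fl_top L [101. 153.] R [205. 141.] B [145. 188.] T [161. 105.]
scene foot L [171. 220.] R [196. 217.] B [181. 228.] T [185. 208.]
scene head L [152. 204.] R [200. 198.] B [172. 220.] T [179. 182.]Traceback (most recent call last):
  File "<stdin>", line 10, in <module>
  File "<stdin>", line 5, in circ
  File "h.py", line 10, in proj
    m=imaging.camera_model(n); c=R.from_quat(m['orientation']).inv().apply(np.array(P)-m['origin'])
ValueError: time passes only in moves, steps and waits
```

```bash
sed -i 's/^def ray/import functools\n@functools.lru_cache\ndef cm(n): return imaging.camera_model(n)\ndef ray/; s/m=imaging.camera_model(n)/m=cm(n)/' h.py
python3 - <<'E'
from h import *
T=np.array([.5156,-.1929])
a=np.linspace(0,2*np.pi,361)
def circ(n,c,z,r):
    return np.array([proj(n,[c[0]+r*np.cos(t),c[1]+r*np.sin(t),z]) for t in a])
off={'scene':(155,175),'top':(440,225)}
cc=lambda n,p:((np.array(p)-off[n]+.5)*10-.5)+([400,0] if n=='top' else [0,0])
for n in off:
    for lab,c,z,r in(('fl_under',T,.1506,.02),('fl_top',T,.1566,.02),('foot',T,.1086,.005),('head',T,.1206,.0095),('chuck',(.5153,-.1933),.092,.028),('bore',(.5153,-.1933),.092,.0105)):
        P=circ(n,c,z,r);print(n,lab,*[cc(n,P[i]).round(0) for i in(P[:,0].argmin(),P[:,0].argmax(),P[:,1].argmax(),P[:,1].argmin())])
s=cv2.imread('pics/s2.png');t=cv2.imread('pics/t2.png')
z=lambda im,x,y,w,h,k:cv2.resize(im[y:y+h,x:x+w],None,fx=k,fy=k,interpolation=cv2.INTER_CUBIC)
cv2.imwrite('pics/g3.png',np.hstack([z(s,155,175,40,40,10),z(t,440,225,40,40,10)]))
E
```

```text
scene fl_under [ 14. 156.] [273. 126.] [123. 244.] [163.  38.]
scene fl_top [  3. 134.] [264. 102.] [113. 221.] [153.  14.]
scene foot [178. 300.] [240. 293.] [204. 321.] [213. 271.]
scene head [131. 260.] [250. 246.] [182. 301.] [199. 205.]
scene chuck [ 61. 374.] [402. 336.] [206. 495.] [256. 215.]
scene bore [167. 361.] [295. 345.] [222. 405.] [241. 301.]
top fl_under [560. 246.] [806. 258.] [688. 373.] [678. 130.]
top fl_top [569. 239.] [816. 252.] [698. 367.] [687. 123.]
top foot [590. 292.] [649. 294.] [621. 322.] [619. 264.]
top head [581. 279.] [694. 284.] [640. 337.] [635. 226.]
top chuck [436. 304.] [761. 320.] [605. 472.] [592. 151.]
top bore [538. 308.] [659. 313.] [601. 371.] [596. 251.]
```

View pics/g3.png

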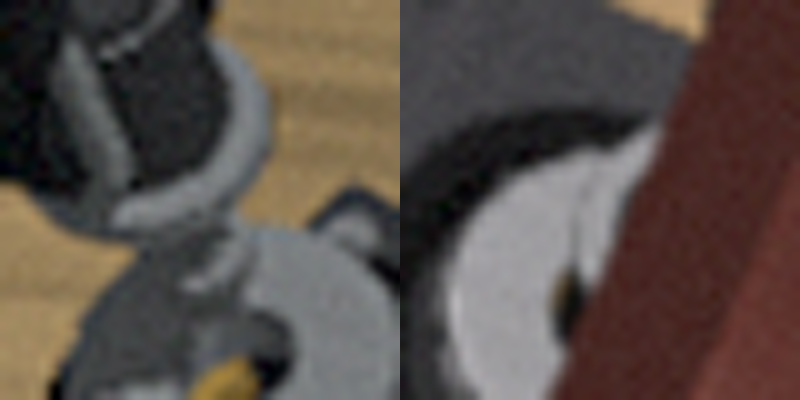

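The flange edges match the TCP prediction in the scene view. Weighing both views, the adapter should move about +0.8 mm in y relative to the chuck. I'll make that shift, then descend gently while watching the lateral force.

Request:
apply_moves --rotation '[[0,0,0],[0,0,0],[0,0,0],[0,0,0],[0,0,0],[0,0,0],[0,0,0]]' --linear '[[0.0008,0,0.005],[0,0,0.005],[0,0,0.005],[0,0,0.003],[0,0,0.002],[0,0,0.002],[0,0,0]]' --fingers '[1,1,1,1,1,1,1]'

```text
time_s: 7.47
eef_pos: [0.5153, -0.1924, 0.1557]
eef_rot: [0.751, 0.661, -0.0, -0.0]
force: [0.5, 0.1, -2.6]
opening: 0.0276
grasp_force: 98.8
```

Request:
apply_moves --rotation '[[0,0,0],[0,0,0],[0,0,0],[0,0,0]]' --linear '[[0,0,0.002],[0,0,0.002],[0,0,0],[0,0,0]]' --fingers '[1,1,1,1]'

```text
time_s: 7.8
eef_pos: [0.5155, -0.1925, 0.1522]
eef_rot: [0.751, 0.661, -0.0, -0.0]
force: [-0.1, 0.1, -1.9]
opening: 0.0277
grasp_force: 98.8
```

Request:
apply_moves --rotation '[[0,0,0],[0,0,0],[0,0,0],[0,0,0]]' --linear '[[0,0,0.002],[0,0,0.002],[0,0,0.001],[0,0,0]]' --fingers '[1,1,1,1]'

```text
time_s: 8.13
eef_pos: [0.5155, -0.1929, 0.1471]
eef_rot: [0.75, 0.661, -0.0, 0.0]
force: [-0.1, -2.5, -2.4]
opening: 0.028
grasp_force: 98.8
```

Request:
apply_moves --rotation '[[0,0,0],[0,0,0],[0,0,0],[0,0,0]]' --linear '[[0,0,0.002],[0,0,0.002],[0,0,0.001],[0,0,0]]' --fingers '[1,1,1,1]'

```text
time_s: 8.47
eef_pos: [0.5155, -0.1928, 0.1421]
eef_rot: [0.75, 0.661, -0.0, 0.0]
force: [-0.0, -2.8, -2.3]
opening: 0.0279
grasp_force: 98.8
```

Request:
apply_moves --rotation '[[0,0,0],[0,0,0],[0,0,0]]' --linear '[[-0.0012,0,0],[0,0,0],[0,0,0]]' --fingers '[1,1,1]'

```text
time_s: 8.72
eef_pos: [0.5155, -0.1933, 0.1422]
eef_rot: [0.751, 0.661, 0.0, -0.0]
force: [-0.1, -0.8, -3.3]
opening: 0.028
grasp_force: 98.8
```

Request:
apply_moves --rotation '[[0,0,0],[0,0,0],[0,0,0],[0,0,0],[0,0,0]]' --linear '[[0,0,0.002],[0,0,0.002],[0,0,0.002],[0,0,0.001],[0,0,0]]' --fingers '[1,1,1,1,1]'

```text
time_s: 9.13
eef_pos: [0.5161, -0.194, 0.1362]
eef_rot: [0.751, 0.661, 0.0, 0.001]
force: [-0.7, -0.4, 3.8]
opening: 0.0274
grasp_force: 98.8
```

Request:
apply_moves --rotation '[[0,0,0],[0,0,0],[0,0,0],[0,0,0]]' --linear '[[0,0,0.001],[0,0,0.001],[0,0,0.001],[0,0,0.001]]' --fingers '[1,1,1,1]'

```text
time_s: 9.47
eef_pos: [0.5163, -0.1942, 0.1331]
eef_rot: [0.75, 0.661, 0.0, 0.001]
force: [-1.1, -1.2, 3.1]
opening: 0.0279
grasp_force: 98.8
```

Request:
apply_moves --rotation '[[0,0,0],[0,0,0],[0,0,0],[0,0,0]]' --linear '[[0,0,0.001],[0,0,0.001],[0,0,0.001],[0,0,0.001]]' --fingers '[1,1,1,1]'

```text
time_s: 9.8
eef_pos: [0.516, -0.1939, 0.1275]
eef_rot: [0.751, 0.661, 0.0, 0.001]
force: [0.4, -1.7, 3.5]
opening: 0.0279
grasp_force: 98.8
```

Request:
apply_moves --rotation '[[0,0,0],[0,0,0],[0,0,0],[0,0,0]]' --linear '[[0,0,0.001],[0,0,0.001],[0,0,0.001],[0,0,0.001]]' --fingers '[1,1,1,1]'

```text
time_s: 10.13
eef_pos: [0.5155, -0.1937, 0.1232]
eef_rot: [0.751, 0.661, 0.0, 0.0]
force: [0.8, -1.1, 2.7]
opening: 0.0279
grasp_force: 98.8
```

Request:
apply_moves --rotation '[[0,0,0],[0,0,0],[0,0,0],[0,0,0]]' --linear '[[0,0,0.001],[0,0,0.001],[0,0,0.001],[0,0,0]]' --fingers '[1,1,1,1]'

```text
time_s: 10.47
eef_pos: [0.5146, -0.1934, 0.1196]
eef_rot: [0.75, 0.661, -0.001, -0.001]
force: [-0.7, -1.6, 1.2]
opening: 0.0277
grasp_force: 99.3
```

Next, 1 mm steps until the flange seats.

Request:
apply_moves --rotation '[[0,0,0],[0,0,0]]' --linear '[[0,0,0.001],[0,0,0]]' --fingers '[1,1]'

```text
time_s: 10.63
eef_pos: [0.5146, -0.1934, 0.1196]
eef_rot: [0.75, 0.661, -0.001, -0.001]
force: [-3.7, -0.5, 5.9]
opening: 0.028
grasp_force: 99.4
```

Request:
apply_moves --rotation '[[0,0,0],[0,0,0]]' --linear '[[0,0,0.001],[0,0,0]]' --fingers '[1,1]'

```text
time_s: 10.8
eef_pos: [0.5147, -0.1934, 0.1196]
eef_rot: [0.75, 0.661, -0.001, -0.001]
force: [-5.4, -0.3, 9.5]
opening: 0.0276
grasp_force: 99.9
```

Request:
apply_moves --rotation '[[0,0,0],[0,0,0]]' --linear '[[0,0,0.001],[0,0,0]]' --fingers '[1,1]'

```text
time_s: 10.97
eef_pos: [0.5147, -0.1935, 0.1196]
eef_rot: [0.75, 0.661, -0.001, -0.001]
force: [-8.4, 0.8, 15.0]
opening: 0.0277
grasp_force: 100.4
```

It has seated: z is steady at 0.1196 while the force climbs, which matches the predicted home height. I'll unload and start the pull.

Request:
apply_moves --rotation '[[0,0,0],[0,0,0],[0,0,0]]' --linear '[[0,0,-0.002],[0,0,-0.002],[0,0,0]]' --fingers '[1,1,1]'

```text
time_s: 11.22
eef_pos: [0.5147, -0.1934, 0.1205]
eef_rot: [0.751, 0.661, -0.0, -0.001]
force: [-1.0, -1.5, -1.8]
opening: 0.0281
grasp_force: 98.9
```

Request:
apply_moves --rotation '[[0,0,0],[0,0,0],[0,0,0]]' --linear '[[0,0,-0.001],[0,0,-0.001],[0,0,0]]' --fingers '[1,1,1]'

```text
time_s: 11.47
eef_pos: [0.5147, -0.1933, 0.1222]
eef_rot: [0.751, 0.661, -0.0, -0.001]
force: [0.5, -2.3, -6.0]
opening: 0.0278
grasp_force: 98.8
```

Request:
apply_moves --rotation '[[0,0,0],[0,0,0]]' --linear '[[0,0,-0.001],[0,0,0]]' --fingers '[1,1]'

```text
time_s: 11.63
eef_pos: [0.5146, -0.1933, 0.1228]
eef_rot: [0.751, 0.661, -0.0, -0.001]
force: [0.0, -1.7, -10.6]
opening: 0.0277
grasp_force: 99.1
```

The jaws hold: the force is rising with the gauge spring. I need about -18.5 N at the wrist, which is 15–16 N of pull plus about 2.5 N of weight.

Request:
apply_moves --rotation '[[0,0,0],[0,0,0],[0,0,0]]' --linear '[[0,0,-0.001],[0,0,-0.0005],[0,0,0]]' --fingers '[1,1,1]'

```text
time_s: 11.88
eef_pos: [0.5146, -0.1932, 0.1239]
eef_rot: [0.751, 0.661, -0.0, -0.001]
force: [3.0, -3.2, -18.6]
opening: 0.0282
grasp_force: 99.6
```

```bash
python3 -c "
from plant import observe
s=observe();print(s['eef_pos'],s['force'])"
```

```text
[ 0.51456825 -0.1932271   0.12391228] [  2.95620565  -3.15110363 -18.56754379]
```

Request:
apply_moves --rotation '[[0,0,0],[0,0,0],[0,0,0],[0,0,0],[0,0,0],[0,0,0],[0,0,0],[0,0,0]]' --linear '[[0,0,0],[0,0,0],[0,0,0],[0,0,0],[0,0,0],[0,0,0],[0,0,0],[0,0,0]]' --fingers '[1,1,1,1,1,1,1,1]'

```text
time_s: 12.55
eef_pos: [0.5146, -0.1932, 0.1249]
eef_rot: [0.751, 0.661, -0.0, -0.001]
force: [1.3, -3.4, -24.7]
opening: 0.0278
grasp_force: 100.0
```

Request:
apply_moves --rotation '[[0,0,0],[0,0,0],[0,0,0],[0,0,0],[0,0,0],[0,0,0],[0,0,0],[0,0,0]]' --linear '[[0,0,0],[0,0,0],[0,0,0],[0,0,0],[0,0,0],[0,0,0],[0,0,0],[0,0,0]]' --fingers '[1,1,1,1,1,1,1,1]'

```text
time_s: 13.22
eef_pos: [0.5146, -0.1932, 0.125]
eef_rot: [0.751, 0.661, -0.0, -0.001]
force: [2.5, -2.2, -24.4]
opening: 0.0277
grasp_force: 100.0
```

The pull crept up to about 22 N, plus weight at the hand. That is still under 25 N, but I'll ease down to a clean 15–16 N and hold it there.

Request:
apply_moves --rotation '[[0,0,0],[0,0,0],[0,0,0],[0,0,0],[0,0,0],[0,0,0]]' --linear '[[0,0,0.0009],[0,0,0],[0,0,0],[0,0,0],[0,0,0],[0,0,0]]' --fingers '[1,1,1,1,1,1]'

```text
time_s: 13.72
eef_pos: [0.5147, -0.1933, 0.1246]
eef_rot: [0.75, 0.661, -0.0, -0.001]
force: [-1.3, -1.3, -22.4]
opening: 0.0278
grasp_force: 99.8
```

Request:
apply_moves --rotation '[[0,0,0],[0,0,0],[0,0,0],[0,0,0],[0,0,0],[0,0,0]]' --linear '[[0,0,0.0008],[0,0,0],[0,0,0],[0,0,0],[0,0,0],[0,0,0]]' --fingers '[1,1,1,1,1,1]'

```text
time_s: 14.22
eef_pos: [0.5148, -0.1934, 0.124]
eef_rot: [0.75, 0.661, -0.0, -0.001]
force: [-4.2, 0.0, -19.0]
opening: 0.0278
grasp_force: 100.1
```

Request:
apply_moves --rotation '[[0,0,0],[0,0,0],[0,0,0],[0,0,0],[0,0,0],[0,0,0],[0,0,0],[0,0,0]]' --linear '[[0,0,0],[0,0,0],[0,0,0],[0,0,0],[0,0,0],[0,0,0],[0,0,0],[0,0,0]]' --fingers '[1,1,1,1,1,1,1,1]'

```text
time_s: 14.88
eef_pos: [0.5149, -0.1934, 0.1239]
eef_rot: [0.75, 0.661, -0.0, -0.001]
force: [-5.4, -1.2, -18.6]
opening: 0.0281
grasp_force: 100.2
```

Request:
apply_moves --rotation '[[0,0,0],[0,0,0],[0,0,0],[0,0,0],[0,0,0],[0,0,0],[0,0,0],[0,0,0]]' --linear '[[0,0,0],[0,0,0],[0,0,0],[0,0,0],[0,0,0],[0,0,0],[0,0,0],[0,0,0]]' --fingers '[1,1,1,1,1,1,1,1]'

```text
time_s: 15.55
eef_pos: [0.5148, -0.1934, 0.1239]
eef_rot: [0.751, 0.661, -0.0, -0.001]
force: [-4.6, -0.8, -17.4]
opening: 0.0283
grasp_force: 100.2
```

Request:
apply_moves --rotation '[[0,0,0],[0,0,0],[0,0,0],[0,0,0],[0,0,0],[0,0,0],[0,0,0],[0,0,0]]' --linear '[[0,0,-0.0001],[0,0,0],[0,0,0],[0,0,0],[0,0,0],[0,0,0],[0,0,0],[0,0,0]]' --fingers '[1,1,1,1,1,1,1,1]'

```text
time_s: 16.22
eef_pos: [0.5149, -0.1935, 0.124]
eef_rot: [0.75, 0.661, -0.0, -0.001]
force: [-4.5, -0.3, -18.1]
opening: 0.0277
grasp_force: 100.1
```

Request:
apply_moves --rotation '[[0,0,0],[0,0,0],[0,0,0],[0,0,0],[0,0,0],[0,0,0],[0,0,0],[0,0,0]]' --linear '[[0,0,0],[0,0,0],[0,0,0],[0,0,0],[0,0,0],[0,0,0],[0,0,0],[0,0,0]]' --fingers '[1,1,1,1,1,1,1,1]'

```text
time_s: 16.88
eef_pos: [0.5149, -0.1934, 0.124]
eef_rot: [0.75, 0.661, -0.0, -0.001]
force: [-5.6, -0.6, -17.8]
opening: 0.0279
grasp_force: 100.1
```

Request:
apply_moves --rotation '[[0,0,0],[0,0,0],[0,0,0],[0,0,0],[0,0,0],[0,0,0]]' --linear '[[0,0,0.001],[0,0,0.001],[0,0,0.001],[0,0,0.001],[0,0,0],[0,0,0]]' --fingers '[1,1,1,1,1,1]'

```text
time_s: 17.38
eef_pos: [0.5163, -0.1941, 0.1226]
eef_rot: [0.75, 0.661, 0.0, 0.001]
force: [-7.0, 0.6, -8.7]
opening: 0.0275
grasp_force: 101.1
```

Request:
apply_moves --rotation '[[0,0,0],[0,0,0],[0,0,0],[0,0,0],[0,0,0]]' --linear '[[0,0,0.001],[0,0,0.001],[0,0,0],[0,0,0],[0,0,0]]' --fingers '[1,1,1,1,1]'

```text
time_s: 17.8
eef_pos: [0.5164, -0.1943, 0.1218]
eef_rot: [0.75, 0.661, 0.0, 0.001]
force: [-8.4, 1.7, -3.5]
opening: 0.0282
grasp_force: 101.9
```

Request:
apply_moves --rotation '[[0,0,0],[0,0,0],[0,0,0],[0,0,0]]' --linear '[[0,0,0.001],[0,0,0],[0,0,0],[0,0,0]]' --fingers '[1,1,1,1]'

```text
time_s: 18.13
eef_pos: [0.5164, -0.1944, 0.1215]
eef_rot: [0.75, 0.661, -0.0, 0.001]
force: [-10.8, 2.0, 0.7]
opening: 0.0278
grasp_force: 102.3
```

The adapter is leaning on the +x bore wall, with -10.8 N of lateral force. I'll shift the command by -x and see whether it settles.

Request:
apply_moves --rotation '[[0,0,0],[0,0,0],[0,0,0],[0,0,0]]' --linear '[[0.0001,-0.0008,0],[0.0001,-0.0007,0],[0,0,0],[0,0,0]]' --fingers '[1,1,1,1]'

```text
time_s: 18.47
eef_pos: [0.5162, -0.1944, 0.1216]
eef_rot: [0.751, 0.661, 0.001, 0.002]
force: [-7.1, 1.3, -1.9]
opening: 0.0277
grasp_force: 102.2
```

```bash
python3 -c "
from plant import observe
from scipy.spatial.transform import Rotation as R
s=observe();print(s['eef_pos'],s['force'],s['wrist_torque']);print(R.from_quat(s['eef_rot']).as_matrix().round(4))"
```

```text
[ 0.5162158  -0.19435415  0.12157969] [-7.08693023  1.26334469 -1.90814811] [0.33773697 1.46723658 0.04863507]
[[ 0.1265  0.992   0.0043]
 [ 0.992  -0.1265 -0.0021]
 [-0.0015  0.0045 -1.    ]]
```

Request:
apply_moves --rotation '[[0,0,0],[0,0,0],[0,0,0],[0,0,0],[0,0,0]]' --linear '[[0.0001,-0.0008,0],[0.0001,-0.0007,0],[0,-0.0005,0],[0,0,0],[0,0,0]]' --fingers '[1,1,1,1,1]'

```text
time_s: 18.88
eef_pos: [0.5158, -0.1944, 0.1208]
eef_rot: [0.751, 0.661, 0.002, 0.004]
force: [-0.2, 1.5, -2.0]
opening: 0.0281
grasp_force: 102.0
```

```bash
python3 -c "
from plant import observe
from scipy.spatial.transform import Rotation as R
s=observe();print(s['eef_pos'],s['force'],s['wrist_torque']);print(R.from_quat(s['eef_rot']).as_matrix().round(4))"
```

```text
[ 0.51578606 -0.19439617  0.12077186] [-0.24087309  1.54299428 -1.97092942] [-0.01299387 -0.00180328  0.04288464]
[[ 0.1269  0.9919  0.0089]
 [ 0.9919 -0.1269 -0.0036]
 [-0.0025  0.0092 -1.    ]]
```

Force and moment are about zero, but the tool is tilted 0.5°. I'll straighten it and then lower.

Request:
apply_moves --rotation '[[0.27,0.07,0],[0.26,0.07,0],[0,0,0],[0,0,0]]' --linear '[[0,0,0],[0,0,0],[0,0,0],[0,0,0]]' --fingers '[1,1,1,1]'

```text
time_s: 19.22
eef_pos: [0.515, -0.1941, 0.1196]
eef_rot: [0.751, 0.661, -0.001, -0.001]
force: [1.5, -0.2, 5.1]
opening: 0.0276
grasp_force: 102.8
```

```bash
python3 -c "
from plant import observe
from scipy.spatial.transform import Rotation as R
s=observe();print(s['eef_pos'],s['force'],s['wrist_torque']);print(R.from_quat(s['eef_rot']).as_matrix().round(4))"
```

```text
[ 0.51500916 -0.19411942  0.11960956] [ 1.46895916 -0.24902965  5.073761  ] [-0.06828152 -0.4908683  -0.03842014]
[[ 1.267e-01  9.919e-01 -2.200e-03]
 [ 9.919e-01 -1.267e-01  8.000e-04]
 [ 5.000e-04 -2.300e-03 -1.000e+00]]
```

It's back home at z 0.1196 with a light downward load, so I'll release.

Request:
apply_moves --rotation '[[0,0,0],[0,0,0],[0,0,0],[0,0,0],[0,0,0],[0,0,0],[0,0,0],[0,0,0]]' --linear '[[0,0,0],[0,0,0],[0,0,0],[0,0,0],[0,0,0],[0,0,0],[0,0,0],[0,0,0]]' --fingers '[0.6,0.5,0.4,0.3,0.2,0.1,0,0]'

```text
time_s: 19.88
eef_pos: [0.5119, -0.1928, 0.1171]
eef_rot: [0.751, 0.661, -0.002, -0.004]
force: [0.7, -1.0, 0.6]
opening: 0.0854
grasp_force: 0.0
```

Request:
apply_moves --rotation '[[0,0,0],[0,0,0],[0,0,0],[0,0,0],[0,0,0],[0,0,0],[0,0,0],[0,0,0]]' --linear '[[0,0,-0.005],[0,0,-0.015],[0,0,-0.025],[0,0,-0.025],[0,0,-0.025],[0,0,-0.025],[0,0,-0.02],[0,0,0]]' --fingers '[0,0,0,0,0,0,0,0]'

```text
time_s: 20.55
eef_pos: [0.5162, -0.1948, 0.2636]
eef_rot: [0.75, 0.661, -0.0, 0.001]
force: [1.8, -0.0, 0.4]
opening: 0.085
grasp_force: 0.0
```

Request:
apply_moves --rotation '[[0,0,0],[0,0,0],[0,0,0],[0,0,0],[0,0,0],[0,0,0],[0,0,0],[0,0,0]]' --linear '[[0.025,0,0],[0.03,0,0],[0.03,0,0],[0.03,0,0],[0.03,0,0],[0.03,0,0],[0.02,0,0],[0,0,0]]' --fingers '[0,0,0,0,0,0,0,0]'

```text
time_s: 21.22
eef_pos: [0.5375, 0.0037, 0.2569]
eef_rot: [0.749, 0.662, -0.002, -0.005]
force: [0.1, -0.7, 0.9]
opening: 0.0856
grasp_force: 0.0
```

Run:
```python
from h import *
s=cv2.cvtColor(imaging.camera('scene'),4);t=cv2.cvtColor(imaging.camera('top'),4)
off={'scene':(130,150),'top':(400,190)}
for n in off:
    for z in(.158,.160): print(n,z,'tap tip crop',((proj(n,[.5150,-.1937,z])-off[n]+.5)*4-.5).round(0))
z=lambda im,x,y,w,h,k:cv2.resize(im[y:y+h,x:x+w],None,fx=k,fy=k,interpolation=cv2.INTER_CUBIC)
cv2.imwrite('pics/f.png',np.hstack([z(s,130,150,100,120,4),z(t,400,190,100,120,4)]))
```

```text
scene 0.158 tap tip crop [151. 143.]
scene 0.16 tap tip crop [149. 139.]
top 0.158 tap tip crop [280. 238.]
top 0.16 tap tip crop [281. 238.]
```

View pics/f.png

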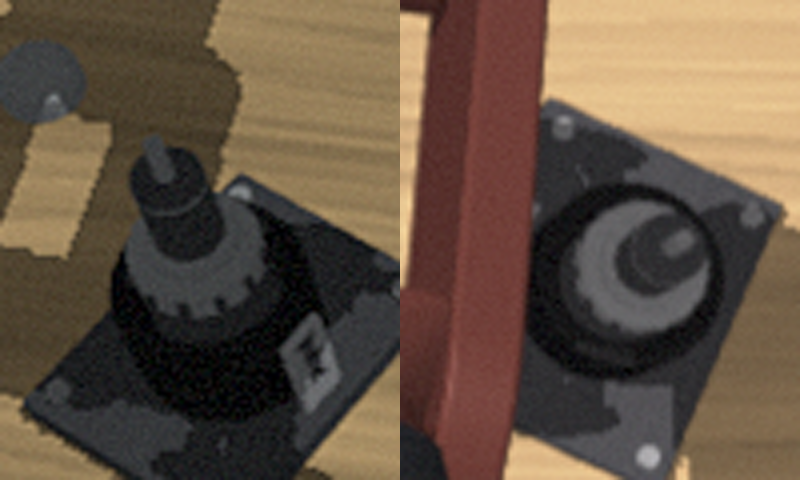

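In the last picture the adapter stands upright with its flange on the chuck. The tap tip is at scene crop (152,140), against (151,143) predicted for fully home, and the gripper is clear.

```bash
python3 -c "
from plant import workorder
print(workorder.finish_job())"
```

```text
the job is handed in; nothing more can be done
None
```

I handed the job in with the adapter snapped in, released and standing fully home in the chuck: the pull was held at about 15–16 N for over a second, after an early overshoot to about 22 N (24.7 N at the wrist with the adapter's weight), and the other two holders were left alone.

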